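# Fit the drip tray under the agitator's pot stand

### The arm

A 6-joint arm with a two-finger parallel gripper is mounted at the origin on the work surface. World frame = base frame: x ahead of the robot, y to its left, z up, the work surface at z = 0. Lengths are in m, angles in rad, forces in N, time in s.
With the tool pointing down it reaches from about 0.275 to 0.825 m from the base axis. Payload 5.2 kg.
Tool frame: the origin (TCP) lies on the centre line of the jaws, within the pads' length; the fingertips stand 22 mm ahead of it and the grasp point (between the pads) lies 3 mm ahead of it (r.tip_reach is the distance from the TCP to the fingertips, in m); z points along the fingers, y is the line along which they close (so a half turn about z gives the same grasp; the last joint's range is limited). The gripper opens to 93 mm and grips with 3 to 60 N. Pads are 15 mm wide; open, the fingers measure 128 mm over their backs; the gripper's body (75 mm by 188 mm) begins 65 mm behind the grasp point.
Start: joints at [-1.528, 0.259, 1.535, -0, 1.348, -0.203], TCP at [0.134, -0.533, 0.208] pointing down, gripper open.
Joint ranges: [-3.14, 3.14], [-0.91, 2.08], [0.19, 2.58], [-1.22, 4.36], [0.22, 2.71], [-3.12, 3.12]. Speed limits (rad/s): [2.57, 2.57, 3.14, 3.14, 3.14, 3.14].

### API

Orientations are given as a unit quaternion [x, y, z, w].
In Python, from workcell import r gives the robot as it stands.
- The arm moves only by the tool step_arm, never from a script. Its argument "rows" is a list of rows, each an object of numbers: "dx", "dy", "dz": the shift along the tool's x, y, z in mm; "rx", "ry", "rz": the turn, a rotation vector about the tool's x, y, z in rad; "fingers": the closure, from 0 (fully open) to 1 (shut). A call has 1 to 5 rows; each row shifts and turns the commanded pose from where the row before left it, along the tool's axes as they then stand; what a row does not reach is not made up. A row lasts 1/12 s, in which the tool goes at most 41.7 mm and 7.16 degrees, less where a joint would pass 70% of its speed; a pose out of reach is approached as far as the arm can. A call with a gripper value outside its range is refused whole. The fingers move at their own pace and stop on an object; "grip_force" is the grip in N (left out, the last holds). Time passes only in rows, so rows that do not move let the fingers close. It gives the time, the measured TCP pose, the force, the opening and the grip force at its end, in the units of the state.
- r.sense(): the state, without advancing time (a new reading comes with each control period).
- r.camera(name): name is "scene" or "side" or "wrist"; returns (picture, depth): 400x640x3 uint8, red, green, blue; 400x640 float32, m along the optical axis (not along the pixel's ray), 0 where there is no reading.
- r.camera_info(name): a dict with "camera_matrix" (3x3 intrinsics, pixels), "eye" and "attitude" of the camera in the world; the wrist camera has in their place "T_tool_cam" (4x4, takes a point from camera to tool coordinates, whose origin is the TCP and whose axes are the flange's). Camera axes: x right, y down, z forward; pixel columns grow to the right and rows downward; lengths in m; the calibration is good to about 2 mm. A picture is of the moment at which its call begins: read the wrist's pose just before it. camera_info takes no time and is no camera call.
- r.finish_job(): hands the job in; it is judged then, once.
Trained networks look in the newest picture that a camera, given by its name, has taken for a name from the list of things; names that differ only in an ending like _2 or _b are one class to them, and where a whole thing is asked for, a point or a joint stands for the part that bears it (a point fixed in the world has none). Each returns a list of dicts, best first, with "score" (0 to 1); they miss things now and then, are a little off and sometimes report something else, mostly with a low value. They report only what shows in the picture. A call takes as long as a camera call.
- r.recognise(camera, name): "box" ([left, top, right, bottom] in pixels, round what is visible of it).
The state is a dict: "t": time; "joint_pos": joint angles; "qd": joint speeds; "effort": joint torques, N m; "ee_pos": TCP position; "ee_rot": TCP orientation; "ft_force": force on the tool from outside, world axes, zero at the start; "moment": the same for the moment, N m; "grip_width": finger opening in m; "gripper_force": force on a finger pad.
Only numpy, scipy, OpenCV 4.12 (cv2) and the standard library are available. Lean on these libraries where they do the work, as an engineer would, in place of code of your own. Each camera call takes 0.05 s, during which the arm holds its last target. There are 200 camera calls.

### The job

The steel drip tray is stored under the low white shelf the wrong way round, with its handle inside and only its plain end sticking out. Draw it out, and then, because a hand on the plain end would be stopped by the stand, change over to the handle end and slide the tray squarely, plain end first, into the runners under the agitator's pot stand until it is fully home against the stop. Do not shift the pot on the stand and do not knock over any of the bottles and vessels standing about.

Things in the scene. Friction and masses are not known exactly. Their poses are not given: they have to be found in the camera images.
- tray: Loose flat steel drip tray on the bench, open on top, 100 wide (its x) by 240 long (its y), about 0.4 kg. Origin: centre of its underside; z up. Floor 4 mm thick; side walls 4 thick, 22 high. Plain end (nose) at +y, handle end at -y (a wall 4 thick, 22 high, with the handle in its middle). The nose goes in first: the handle is too tall to pass under the stand.
- tray_nose (a point): Bottom of the outer face of the tray's nose rim, in the middle of its width (tray y = +120, z = 0). The rim is straight, 9 mm thick (tray y = 111 to 120), 24 high, across the full width.
- tray_handle (a point): Middle of the tray's handle, 45 mm above the tray's underside (tray y = -113). The handle is an upright steel block 34 wide (tray x) by 14 thick (tray y), reaching from the tray floor to 55 mm above the underside; its back face is flush with the tray's end (y = -120), so wide fingers meet the 22 high end wall beside it: pinch it above that.
- shelf: Low white bench shelf, fixed, with a bottle and a jar on its rear half. Origin: centre of its footprint on the bench; z up. Board 190 (x) by 170 (y), underside at 65, top at 73 mm. Open only at its +y end; side panels' inner faces at x = +-79; back panel at -y. The tray starts on the bench under it, nose out through the open end.
- shelf_mouth (a point): Middle of the shelf's open end at bench level (shelf y = +85); axes as the shelf. At the start the tray's nose sticks out 80 to 95 mm beyond it, and tray and shelf axes agree within 0.04 rad.
- stand: Green agitator, fixed. Origin: on the bench under the middle of its pot stand; z up; the tray slides in along +y. Platform 175 (x) by 155 (y), underside at 34, top at 46 mm, on two runners with inner faces at x = +-53.5 (channel 107 wide). Column 150 mm behind the platform's middle (+y); motor over the pot from 0.40 m up, its stirrer reaching down to 0.28 m.
- stand_mouth (a point): Middle of the channel's mouth at bench level (stand y = -75); axes as the stand. Flared guide plates 22 high stand before it, 107 apart at the mouth and about 140 apart 45 mm before it.
- stand_stop (a point): Middle of the stop's face at bench level (stand y = +70, 145 mm inside the mouth); axes as the stand. The tray's nose rests against it when home, 95 mm of the handle end staying outside.
- pot: Loose brown open pot, 120 in diameter, 120 high, standing on the pot stand's platform within 5 mm of its middle; its rim is 166 mm above the bench. Origin: centre of its underside.
- bottle: Clear bottle, 52 in diameter, 130 high, on the shelf's rear half. Origin: centre of its underside.
- jar: Jar, 52 in diameter, 70 high, on the shelf's rear half. Origin: centre of its underside.
- flask: Amber bottle, 60 in diameter, 110 high, on the bench. Origin: centre of its underside.
- beaker: Steel beaker, 70 in diameter, 90 high, on the bench. Origin: centre of its underside.
- bowl: White bowl, 140 in diameter, 50 high, on the bench. Origin: centre of its underside.

How it is judged:
On the way, in this order (a step that is already met when the one before it is completed fails the run):
1. the tray is drawn out until its handle is clear of the shelf (at least 10 mm past the mouth) with its nose not yet in the stand's channel (y of tray_handle in the frame of shelf above 0.095 m and y of tray_nose in the frame of stand below -0.075 m), for 0.1 s.
2. the tray's nose is at least 20 mm inside the channel under the pot stand (y of tray_nose in the frame of stand above -0.055 m and x of tray_nose in the frame of stand between -0.01 and 0.01 m), for 0.05 s.
At the end, for the whole second after the job is handed in: The tray lies flat on the bench in the channel under the pot stand, nose within 6 mm of the stop, within 8 mm of the channel's middle line and 0.06 rad of its direction, at rest, and the pot is within 12 mm of where it stood (y of tray_nose in the frame of stand above 0.064 m and x of tray_nose in the frame of stand between -0.008 and 0.008 m and angle between the y axis of tray and the y axis of stand, either way round below 0.06 rad and angle between tray's own z axis and vertical below 0.04 rad and height (world z) of tray below 0.006 m and linear speed of tray below 0.01 m/s and distance of pot from where it was at the start of the episode below 0.012 m); the robot touches nothing.
It fails at once if the pot on the stand is shifted by more than 12 mm or tipped (distance of pot from where it was at the start of the episode above 0.012 m or angle between pot's own z axis and vertical above 0.2 rad).
It fails at once if a bottle, jar, beaker or bowl is knocked over (angle between any of bottle, jar, flask, beaker, bowl's own z axis and vertical above 0.5 rad).
It also fails if it takes over 69 s, if anything falls off the work surface, if the arm or the gripper's body presses on something with over 40 N, if the wrist force passes 120 N, or if a joint passes its speed limit or range.

## Working session

There is one attempt and no reset: what is moved stays moved. The work goes in short steps, Python scripts to look and compute and a tool call to move; the robot and the scene stay as the last step left them, time stands still between calls to the robot, and variables do not carry over. Pictures are saved under pics/ and viewed, at most 10 in all, crops included, and the job is handed in when it is done.

Besides the shell and the picture viewer there is one more tool, called after "Call:" as name(argument=value, ...), one argument or row to a line, values as JSON. step_arm: Moves the arm, as the interface text tells. Its arguments: {"type":"object","properties":{"rows":{"type":"array"},"grip_force":{"type":"number"}},"required":["rows"]}

```bash
mkdir -p pics; ls; cat > h.py <<'E'
import numpy as np, cv2
from scipy.spatial.transform import Rotation as R
from workcell import r
def look(cam,save=None):
    s=r.sense(); p,d=r.camera(cam); i=r.camera_info(cam); K=np.array(i["camera_matrix"])
    if "T_tool_cam" in i:
        T=np.eye(4);T[:3,:3]=R.from_quat(s["ee_rot"]).as_matrix();T[:3,3]=s["ee_pos"];T=T@np.array(i["T_tool_cam"])
    else:
        T=np.eye(4);a=np.array(i["attitude"]);T[:3,:3]=a if a.shape==(3,3) else R.from_quat(a).as_matrix();T[:3,3]=i["eye"]
    v,u=np.mgrid[:d.shape[0],:d.shape[1]]
    P=np.stack([(u-K[0,2])/K[0,0]*d,(v-K[1,2])/K[1,1]*d,d],-1)@T[:3,:3].T+T[:3,3]
    P[d==0]=np.nan
    if save: cv2.imwrite(f"pics/{save}.png",p[:,:,::-1]); np.savez(f"pics/{save}.npz",p=p,d=d,P=P,K=K,T=T)
    return p,d,P,K,T
E
python3 - <<'E'
from h import *
print(r.sense())
for c in ("scene","side"):
    p,d,P,K,T=look(c,c+"0"); print(c,T.round(3).tolist())
    for n in ("tray","tray_nose","shelf","stand","pot","flask","beaker","bowl","bottle","jar"):
        for o in r.recognise(c,n)[:1]:
            b=np.array(o["box"]).astype(int); m=P[b[1]:b[3],b[0]:b[2]].reshape(-1,3)
            print(n,round(o["score"],2),b.tolist(),np.nanmedian(m,0).round(3))
a=cv2.imread("pics/scene0.png");b=cv2.imread("pics/side0.png")
E
```

```text
pics
{'t': 0.0, 'joint_pos': array([-1.52779860e+00,  2.59312969e-01,  1.53604563e+00,  9.28826570e-06,
        1.34798268e+00, -2.02807539e-01]), 'qd': array([-0.00064313, -0.00161902,  0.00069219, -0.00094818, -0.00114133,
       -0.00017537]), 'effort': array([-5.77797764e-04, -4.37308359e+01, -2.84002519e+01,  7.17913778e-02,
        4.15575737e-02, -1.65328920e-04]), 'ee_pos': array([ 0.13383398, -0.53291013,  0.2074489 ]), 'ee_rot': array([ 9.92456721e-01,  1.22592386e-01,  7.43018192e-05, -8.71165087e-04]), 'ft_force': array([ 0.20044652,  0.93694943, -0.02966386]), 'moment': array([-0.00097467, -0.05623587,  0.02155604]), 'gripper_force': 0.0, 'grip_width': 0.09262254380079052}
scene [[0.532, 0.649, -0.544, 1.324], [0.847, -0.415, 0.333, -0.434], [-0.01, -0.638, -0.77, 1.061], [0.0, 0.0, 0.0, 1.0]]
tray 0.85 [222, 209, 263, 247] [ 0.536 -0.2    0.005]
tray_nose 0.62 [225, 206, 266, 246] [ 0.528 -0.19   0.004]
shelf 0.87 [155, 195, 241, 287] [ 0.547 -0.328  0.069]
stand 0.85 [363, 0, 509, 197] [0.57  0.49  0.002]
pot 0.9 [393, 114, 436, 171] [0.597 0.344 0.112]
flask 0.83 [263
[... 212 characters left out ...]
[167, 229, 191, 257] [ 0.567 -0.377  0.114]
side [[0.967, -0.155, 0.205, 0.304], [-0.256, -0.519, 0.816, -1.354], [-0.02, -0.841, -0.541, 0.968], [0.0, 0.0, 0.0, 1.0]]
tray 0.6 [275, 241, 310, 252] [ 0.529 -0.239  0.071]
tray_nose 0.67 [277, 241, 306, 253] [ 0.525 -0.247  0.073]
shelf 0.51 [228, 0, 311, 183] [0.608 0.49  0.091]
stand 0.68 [229, 2, 313, 181] [0.612 0.491 0.091]
pot 0.98 [257, 121, 294, 164] [0.583 0.309 0.121]
flask 0.91 [362, 215, 388, 254] [ 0.768 -0.227  0.038]
beaker 0.95 [331, 164, 353, 196] [0.771 0.1   0.049]
bowl 0.56 [342, 195, 387, 229] [ 0.785 -0.053  0.023]
bottle 0.63 [274, 241, 296, 286] [ 0.47  -0.385  0.131]
jar 0.63 [305, 249, 330, 280] [ 0.553 -0.381  0.109]
```

View pics/scene0.png

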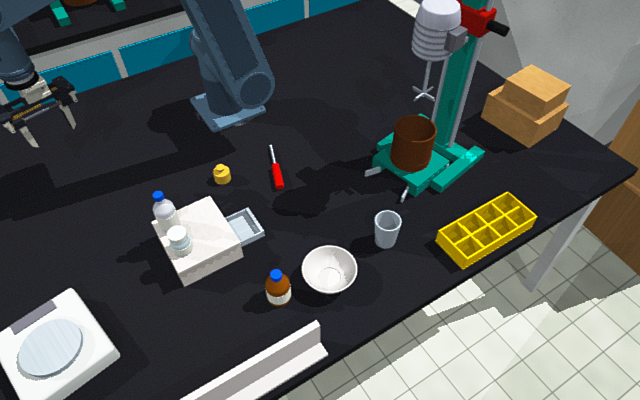

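```bash
python3 - <<'E'
import numpy as np, cv2
# top-down height map from both
M=np.zeros((500,275,3),np.uint8); H=np.full((500,275),-1.)
for c in("side0","scene0"):
    z=np.load(f"pics/{c}.npz");P=z["P"].reshape(-1,3);p=z["p"].reshape(-1,3)
    x=(P[:,0]-.3)/.6*275;y=(.6-P[:,1])/1.1*500
    ok=np.isfinite(x)&(x>0)&(x<275)&(y>0)&(y<500)&(P[:,2]<.25)
    for a,b,h,col in zip(x[ok].astype(int),y[ok].astype(int),P[ok,2],p[ok]):
        if h>H[b,a]-.003: H[b,a]=h;M[b,a]=col[::-1]
hc=cv2.applyColorMap(np.clip(H*255/.15,0,255).astype(np.uint8),cv2.COLORMAP_JET); hc[H<-.5]=0
cv2.imwrite("pics/top.png",np.hstack([M,hc]))
# intrinsics
z=np.load("pics/scene0.npz");P=z["P"];print(z["K"])
# shelf board top
q=P[(abs(P[...,2]-.073)<.003)&(P[...,1]<-.15)];print(len(q),q.min(0),q.max(0)); print(cv2.minAreaRect(q[:,:2].astype(np.float32)))
q=P[(abs(P[...,2]-.046)<.003)&(P[...,1]>.15)&(P[...,0]<.72)];print(len(q));print(cv2.minAreaRect(q[:,:2].astype(np.float32)))
E
```

```text
[[471.69999873   0.         319.31763433]
 [  0.         471.69999873 207.56624213]
 [  0.           0.           1.        ]]
5185 [-0.59906814 -0.78211795  0.07000096] [ 0.93024439 -0.15176873  0.075999  ]
((0.16111409664154053, -0.4707116484642029), (0.5955353379249573, 1.535759687423706), 88.38987731933594)
945
((0.5254405736923218, 0.9266396164894104), (0.3577859699726105, 1.3277755975723267), 15.017277717590332)
```

View pics/top.png

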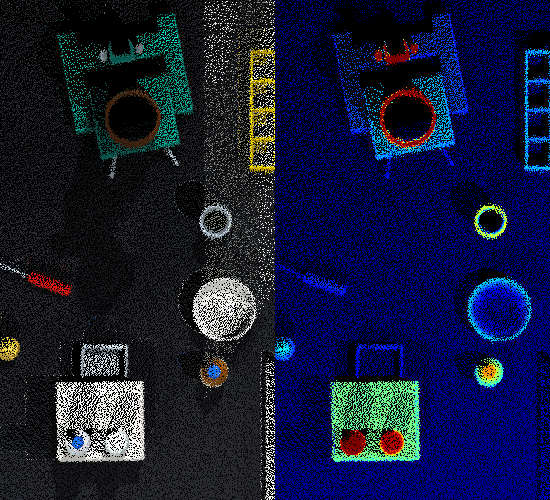

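The picture shows the shelf (155–241, 195–287) with the tray nose sticking out at about (245, 228). The stand with the pot is at the upper right (pot at 415, 142), and its flared guides point at the robot side. The top view shows shelf and tray along world +y, with the stand turned about +0.17 rad.

Call:
step_arm(
  rows=[
    {"dz": -33},
    {"dz": -33},
    {"dz": -34},
    {"dx": 34,"dy": -20},
    {"dx": 34,"dy": -20},
  ],
  grip_force=40,
)

```text
invalid input
```

Call:
step_arm(
  rows=[
    {"dx": 34,"dy": -20},
    {"dx": 34,"dy": -20},
    {"dx": 34,"dy": -20},
    {"dx": 34,"dy": -20},
    {"dx": 34,"dy": -20},
  ],
)

```text
invalid input
```

Call:
step_arm(
  rows=[
    {"dx": 34,"dy": -20},
    {"dx": 34,"dy": -20},
    {"dx": 34,"dy": -20},
    {"dx": 34,"dy": -20},
    {"dx": 34,"dy": -20},
  ],
)

```text
invalid input
```

Call:
step_arm(
  rows=[
    {"dx": 34,"dy": -20},
    {"dx": 30,"dy": -17},
    {"rz": 0.123},
    {"rz": 0.123},
    {},
  ],
)

```text
invalid input
```

```bash
python3 - <<'E'
from h import *
s=r.sense();print(s["ee_pos"],s["joint_pos"].round(2),R.from_quat(s["ee_rot"]).as_matrix().round(3).tolist())
print(np.round(r.camera_info("wrist")["T_tool_cam"],3).tolist())
p,d,P,K,T=look("wrist","w1")
for n in ("tray_nose","tray","shelf"): print(n,[(round(o["score"],2),np.round(o["box"])) for o in r.recognise("wrist",n)[:2]])
E
```

```text
[ 0.13382013 -0.53348777  0.2082732 ] [-1.53  0.26  1.53 -0.    1.35 -0.2 ] [[0.97, 0.243, -0.0], [0.243, -0.97, -0.0], [-0.0, 0.0, -1.0]]
[[0.0, -0.971, -0.24, 0.066], [1.0, 0.001, -0.0, 0.001], [0.0, -0.24, 0.971, -0.176], [0.0, 0.0, 0.0, 1.0]]
tray_nose []
tray []
shelf []
```

View pics/w1.png

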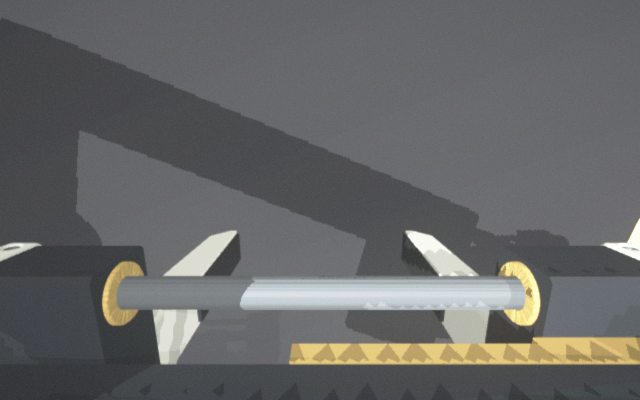

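The arm hasn't moved, so this wrist picture shows only bare bench with the fingers at about (210, 270) and (430, 270). The rows may need every field, so I'll try one complete row.

Call:
step_arm(
  rows=[
    {"dx": 0,"dy": 0,"dz": -33,"rx": 0,"ry": 0,"rz": 0,"fingers": 0},
  ],
  grip_force=40,
)

```text
t: 1.38
ee_pos: [0.1336, -0.5297, 0.2354]
ee_rot: [0.992, 0.123, 0.0, -0.006]
ft_force: [0.0, 0.4, -0.2]
grip_width: 0.093
gripper_force: 0.0
```

Call:
step_arm(
  rows=[
    {"dz": -33,"fingers": 0},
  ],
)

```text
invalid input
```

Call:
step_arm(
  rows=[
    {"dx": 0,"dy": 0,"dz": -35,"rx": 0,"ry": 0,"rz": 0,"fingers": 0},
    {"dx": 0,"dy": 0,"dz": -35,"rx": 0,"ry": 0,"rz": 0,"fingers": 0},
    {"dx": 34,"dy": -20,"dz": 0,"rx": 0,"ry": 0,"rz": 0,"fingers": 0},
    {"dx": 34,"dy": -20,"dz": 0,"rx": 0,"ry": 0,"rz": 0,"fingers": 0},
    {"dx": 34,"dy": -20,"dz": 0,"rx": 0,"ry": 0,"rz": 0,"fingers": 0},
  ],
)

```text
t: 1.8
ee_pos: [0.2186, -0.4501, 0.3119]
ee_rot: [0.993, 0.122, 0.0, 0.001]
ft_force: [1.2, 0.2, -1.1]
grip_width: 0.0931
gripper_force: 0.0
```

Call:
step_arm(
  rows=[
    {"dx": 34,"dy": -20,"dz": 0,"rx": 0,"ry": 0,"rz": 0,"fingers": 0},
    {"dx": 34,"dy": -20,"dz": 0,"rx": 0,"ry": 0,"rz": 0,"fingers": 0},
    {"dx": 34,"dy": -20,"dz": 0,"rx": 0,"ry": 0,"rz": 0,"fingers": 0},
    {"dx": 34,"dy": -20,"dz": 0,"rx": 0,"ry": 0,"rz": 0,"fingers": 0},
    {"dx": 34,"dy": -20,"dz": 0,"rx": 0,"ry": 0,"rz": 0,"fingers": 0},
  ],
)

```text
t: 2.22
ee_pos: [0.3597, -0.3105, 0.3115]
ee_rot: [0.992, 0.122, 0.0, 0.0]
ft_force: [-0.2, -0.3, -0.2]
grip_width: 0.093
gripper_force: 0.0
```

Call:
step_arm(
  rows=[
    {"dx": 34,"dy": -20,"dz": 0,"rx": 0,"ry": 0,"rz": 0,"fingers": 0},
    {"dx": 34,"dy": -20,"dz": 0,"rx": 0,"ry": 0,"rz": 0,"fingers": 0},
    {"dx": 34,"dy": -20,"dz": 0,"rx": 0,"ry": 0,"rz": 0,"fingers": 0},
    {"dx": 34,"dy": -20,"dz": 0,"rx": 0,"ry": 0,"rz": 0,"fingers": 0},
    {"dx": 34,"dy": -20,"dz": 0,"rx": 0,"ry": 0,"rz": 0,"fingers": 0},
  ],
)

```text
t: 2.63
ee_pos: [0.5004, -0.172, 0.3115]
ee_rot: [0.992, 0.123, 0.0, 0.0]
ft_force: [1.5, -0.6, 0.1]
grip_width: 0.0931
gripper_force: 0.0
```

Call:
step_arm(
  rows=[
    {"dx": 30,"dy": -17,"dz": 0,"rx": 0,"ry": 0,"rz": 0,"fingers": 0},
    {"dx": 0,"dy": 0,"dz": 0,"rx": 0,"ry": 0,"rz": 0.12,"fingers": 0},
    {"dx": 0,"dy": 0,"dz": 0,"rx": 0,"ry": 0,"rz": 0.12,"fingers": 0},
    {"dx": 0,"dy": 0,"dz": 0,"rx": 0,"ry": 0,"rz": 0,"fingers": 0},
    {"dx": 0,"dy": 0,"dz": 0,"rx": 0,"ry": 0,"rz": 0,"fingers": 0},
  ],
)

```text
t: 3.05
ee_pos: [0.5243, -0.1498, 0.3111]
ee_rot: [1.0, 0.005, -0.0, -0.0]
ft_force: [0.5, 0.8, 0.4]
grip_width: 0.0936
gripper_force: 0.0
```

```bash
python3 - <<'E'
from h import *
s=r.sense();print(s["ee_pos"],s["joint_pos"].round(2),R.from_quat(s["ee_rot"]).as_matrix().round(3).tolist())
p,d,P,K,T=look("wrist","w2")
for n in ("tray_nose","tray","shelf"): print(n,[(round(o["score"],2),np.round(o["box"])) for o in r.recognise("wrist",n)[:2]])
E
```

```text
[ 0.52428462 -0.14978147  0.31114809] [-0.48  0.2   1.36 -0.    1.58  1.08] [[1.0, 0.01, -0.0], [0.01, -1.0, 0.0], [-0.0, -0.0, -1.0]]
tray_nose [(0.82, array([326., 133., 390., 205.])), (0.45, array([  2., 108.,  12., 163.]))]
tray [(0.87, array([323., 137., 386., 206.])), (0.72, array([  1.,  48.,  90., 213.]))]
shelf []
```

View pics/w2.png

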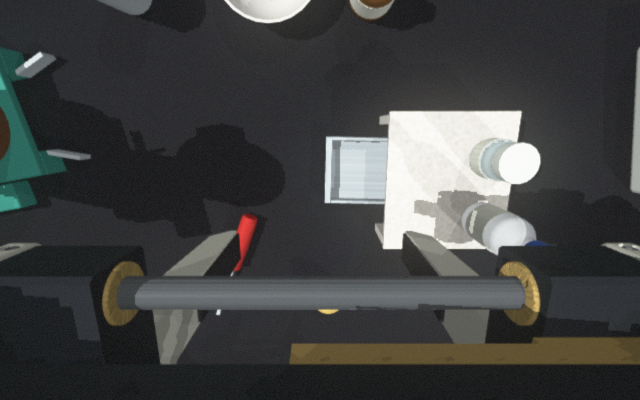

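The wrist view shows the tray nose at columns 326–332, rows 137–205, the shelf board at (388–521, 111–248), and the stand guides at (35, 65) and (68, 155). Next I'll measure them.

```bash
python3 - <<'E'
import numpy as np, cv2
z=np.load("pics/w2.npz");P=z["P"];p=z["p"].astype(int)
def rect(m,n):
    q=P[m]; rr=cv2.minAreaRect((q[:,:2]*1000).astype(np.float32)); print(n,len(q),q.mean(0).round(4),np.round(rr[0],1),np.round(rr[1],1),round(rr[2],2))
v,u=np.mgrid[:400,:640]
sh=(abs(P[...,2]-.073)<.006)&(u>380)&(u<525)&(v>105)&(v<250)
rect(sh,"shelf"); print(np.nanmedian(P[150:230,400:460,2]))
# shelf mouth edge: at each row leftmost board px
xs=[];
for row in range(118,244,4):
    c=np.where(sh[row])[0]; 
    if len(c): xs.append(P[row,c[0],:2])
xs=np.array(xs); print("mouth fit", np.polyfit(xs[:,0],xs[:,1],1), xs.mean(0), xs[0],xs[-1])
# tray nose outer edge & rim
t=(abs(P[...,2]-.0235)<.008)&(u>318)&(u<386)&(v>130)&(v<210); rect(t,"trayrim"); print(P[t][:,2].mean())
e=[]
for row in range(140,202,3):
    c=np.where(t[row])[0]
    if len(c): e.append(P[row,c[0],:])
e=np.array(e);print("nose fit",np.polyfit(e[:,0],e[:,1],1),e.mean(0))
top=[];bot=[]
for col in range(336,384,4):
    c=np.where(t[:,col])[0]
    if len(c): top.append(P[c[0],col]);bot.append(P[c[-1],col])
for w in(top,bot):
    w=np.array(w);print("side fit x(y)",np.polyfit(w[:,1],w[:,0],1),w.mean(0))
# scene cam: stand
for f in("scene0","side0","w2"):
    z=np.load(f"pics/{f}.npz");P=z["P"];p=z["p"].astype(int)
    g=(p[...,1]>p[...,0]+25)&(abs(P[...,2]-.046)<.005)&(P[...,1]>.2)&(P[...,1]<.47)&(P[...,0]<.75)
    rect(g,f+" plat")
    q=P[g]
    b=(abs(P[...,2]-.166)<.006)&(p[...,0]>p[...,2]+15)&(P[...,1]>.25)
    if b.sum()>10:
        print("pot rim circle",cv2.minEnclosingCircle((P[b][:,:2]*1000).astype(np.float32)))
    w=(P[...,2]>.012)&(P[...,2]<.03)&(P[...,1]>.17)&(P[...,1]<.3)&(P[...,0]<.72)&(P[...,0]>.5)
    q=P[w]
    if len(q)>5:
        for s in (q[q[:,0]<.6],q[q[:,0]>=.6]):
            if len(s)>3: print("guide",len(s),s.mean(0).round(3),s[s[:,1].argmin()].round(4),s[s[:,1].argmax()].round(4))
E
```

```text
shelf 13440 [ 0.5299 -0.3114  0.0725] [ 517.3 -324.8] [189.3 171.1] 0.58
0.07251989845379969
mouth fit [ 0.01287939 -0.24648365] [ 0.5191698  -0.23979705] [ 0.60232166 -0.23862147] [ 0.43103405 -0.24090875]
trayrim 733 [ 0.5256 -0.1824  0.0225] [ 526.  -203.3] [101.   92.3] 0.71
0.022499221418977818
nose fit [-0.00832925 -0.15331894] [ 0.5267214  -0.15770614  0.02316917]
side fit x(y) [0.01234888 0.5776956 ] [ 0.57516001 -0.20532927  0.02075111]
side fit x(y) [0.01863068 0.48026187] [ 0.47636528 -0.20914913  0.02159218]
scene0 plat 884 [0.6208 0.3282 0.0448] [587.2 367.2] [176.6 208.5] 10.73
pot rim circle ((634.7864990234375, 575.8333740234375), 300.7793273925781)
guide 96 [0.543 0.244 0.02 ] [0.5455 0.2105 0.0236] [0.5522 0.2707 0.0179]
guide 82 [0.677 0.273 0.021] [0.6857 0.2358 0.0144] [0.6868 0.2992 0.012 ]
side0 plat 416 [0.587  0.3113 0.0467] [587.7 367.2] [177.3 215.2] 10.94
pot rim circle ((662.9953002929688, 1709.433349609375), 1441.9666748046875)
guide 65 [0.534 0.255 0.022] [0.5463 0.2074 0.0181] [0.5121 0.2977 0.0274]
guide 72 [0.675 0.269 0.021] [0.6856 0.236  0.0156] [0.6556 0.2993 0.0199]
w2 plat 2214 [0.5645 0.2782 0.0455] [580.3 269.5] [ 58.8 160.8] 77.52
guide 410 [0.539 0.245 0.021] [0.5443 0.2103 0.0234] [0.5106 0.295  0.0153]
guide 618 [0.673 0.27  0.02 ] [0.6826 0.2369 0.0187] [0.6527 0.2989 0.0123]
```

Call:
step_arm(
  rows=[
    {"dx": 2,"dy": 12,"dz": 0,"rx": 0,"ry": 0,"rz": 0,"fingers": 0.5},
    {"dx": 0,"dy": 0,"dz": 40,"rx": 0,"ry": 0,"rz": 0,"fingers": 0.5},
    {"dx": 0,"dy": 0,"dz": 40,"rx": 0,"ry": 0,"rz": 0,"fingers": 0.5},
    {"dx": 0,"dy": 0,"dz": 40,"rx": 0,"ry": 0,"rz": 0,"fingers": 0.5},
    {"dx": 0,"dy": 0,"dz": 40,"rx": 0,"ry": 0,"rz": 0,"fingers": 0.5},
  ],
)

```text
t: 3.67
ee_pos: [0.5263, -0.1632, 0.15]
ee_rot: [1.0, 0.003, 0.001, 0.001]
ft_force: [0.0, 0.6, -0.8]
grip_width: 0.064
gripper_force: 0.0
```

Call:
step_arm(
  rows=[
    {"dx": 0,"dy": 0,"dz": 40,"rx": 0,"ry": 0,"rz": 0,"fingers": 0.5},
    {"dx": 0,"dy": 0,"dz": 40,"rx": 0,"ry": 0,"rz": 0,"fingers": 0.5},
    {"dx": 0,"dy": 0,"dz": 20,"rx": 0,"ry": 0,"rz": 0,"fingers": 0.5},
    {"dx": 0,"dy": 0,"dz": 13,"rx": 0,"ry": 0,"rz": 0,"fingers": 0.5},
    {"dx": 0,"dy": 0,"dz": 7,"rx": 0,"ry": 0,"rz": 0,"fingers": 0.5},
  ],
)

```text
t: 4.08
ee_pos: [0.5249, -0.1624, 0.0288]
ee_rot: [1.0, 0.003, -0.002, -0.001]
ft_force: [-0.6, -0.1, -0.1]
grip_width: 0.0466
gripper_force: 0.0
```

Call:
step_arm(
  rows=[
    {"dx": 0,"dy": 0,"dz": 0,"rx": 0,"ry": 0,"rz": 0,"fingers": 1},
    {"dx": 0,"dy": 0,"dz": 0,"rx": 0,"ry": 0,"rz": 0,"fingers": 1},
    {"dx": 0,"dy": 0,"dz": 0,"rx": 0,"ry": 0,"rz": 0,"fingers": 1},
    {"dx": 0,"dy": 0,"dz": 0,"rx": 0,"ry": 0,"rz": 0,"fingers": 1},
    {"dx": 0,"dy": 0,"dz": 0,"rx": 0,"ry": 0,"rz": 0,"fingers": 1},
  ],
)

```text
t: 4.5
ee_pos: [0.5272, -0.1624, 0.0325]
ee_rot: [1.0, 0.003, 0.001, 0.001]
ft_force: [0.1, -0.2, 0.4]
grip_width: 0.018
gripper_force: 0.0
```

Call:
step_arm(
  rows=[
    {"dx": 0,"dy": 0,"dz": 0,"rx": 0,"ry": 0,"rz": 0,"fingers": 1},
    {"dx": 0,"dy": 0,"dz": 0,"rx": 0,"ry": 0,"rz": 0,"fingers": 1},
    {"dx": 0,"dy": 0,"dz": 0,"rx": 0,"ry": 0,"rz": 0,"fingers": 1},
    {"dx": 0,"dy": -8,"dz": 0,"rx": 0,"ry": 0,"rz": 0,"fingers": 1},
    {"dx": 0,"dy": -12,"dz": 0,"rx": 0,"ry": 0,"rz": 0,"fingers": 1},
  ],
)

```text
t: 4.92
ee_pos: [0.5263, -0.1421, 0.0313]
ee_rot: [1.0, 0.002, 0.0, 0.0]
ft_force: [0.8, -0.3, 0.7]
grip_width: 0.0005
gripper_force: 0.0
```

Call:
step_arm(
  rows=[
    {"dx": 0,"dy": -16,"dz": 0,"rx": 0,"ry": 0,"rz": 0,"fingers": 1},
    {"dx": 0,"dy": -16,"dz": 0,"rx": 0,"ry": 0,"rz": 0,"fingers": 1},
    {"dx": 0,"dy": -16,"dz": 0,"rx": 0,"ry": 0,"rz": 0,"fingers": 1},
    {"dx": 0,"dy": -16,"dz": 0,"rx": 0,"ry": 0,"rz": 0,"fingers": 1},
    {"dx": 0,"dy": -16,"dz": 0,"rx": 0,"ry": 0,"rz": 0,"fingers": 1},
  ],
)

```text
t: 5.33
ee_pos: [0.5252, -0.0599, 0.0312]
ee_rot: [1.0, 0.003, -0.0, -0.0]
ft_force: [0.4, 0.7, -0.0]
grip_width: 0.0003
gripper_force: 0.0
```

The fingers shut on nothing, so the rim was missed. I'll rise and look again.

Call:
step_arm(
  rows=[
    {"dx": 0,"dy": 0,"dz": -40,"rx": 0,"ry": 0,"rz": 0,"fingers": 0.5},
    {"dx": 0,"dy": 0,"dz": -40,"rx": 0,"ry": 0,"rz": 0,"fingers": 0.5},
    {"dx": 0,"dy": 0,"dz": -20,"rx": 0,"ry": 0,"rz": 0,"fingers": 0.5},
    {"dx": 0,"dy": 0,"dz": 0,"rx": 0,"ry": 0,"rz": 0,"fingers": 0.5},
    {"dx": 0,"dy": 0,"dz": 0,"rx": 0,"ry": 0,"rz": 0,"fingers": 0.5},
  ],
)

```text
t: 5.75
ee_pos: [0.5263, -0.0611, 0.1324]
ee_rot: [1.0, 0.003, 0.001, 0.0]
ft_force: [-0.9, 0.7, -0.3]
grip_width: 0.0293
gripper_force: 0.0
```

```bash
python3 - <<'E'
from h import *
p,d,P,K,T=look("scene","s3"); a=p
p,d,P,K,T=look("wrist","w3")
c=cv2.resize(a[150:310,130:330],(800,640)[:2]) 
cv2.imwrite("pics/c3.png",np.vstack([cv2.resize(p,(480,300)),cv2.resize(a[180:300,140:332],(480,300))])[:,:,::-1])
E
```

```text
(no output)
```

View pics/c3.png

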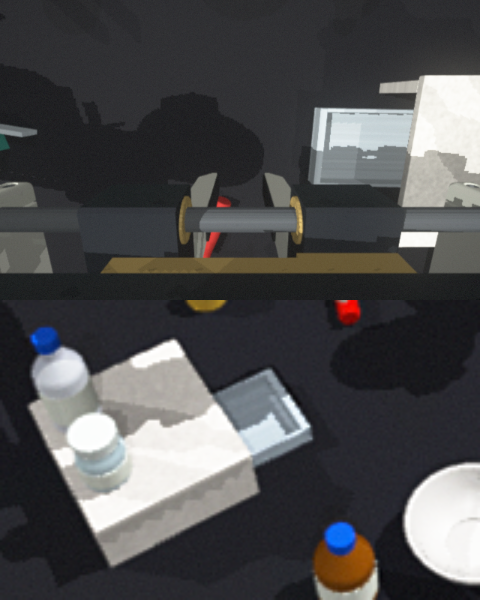

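The tray still sits under the shelf, with its nose at crop column ~314, rows 107–185. I'll check its measured position against the finger positions.

```bash
python3 - <<'E'
from h import *
for f,(u0,u1,v0,v1) in {"w3":(400,560,130,260),"s3":(215,275,195,260),"scene0":(215,275,195,260),"w2":(318,386,130,210)}.items():
    z=np.load(f"pics/{f}.npz");P=z["P"];q=P[v0:v1,u0:u1].reshape(-1,3)
    q=q[(q[:,2]>.012)&(q[:,2]<.035)&(q[:,1]>-.235)]
    print(f,len(q),np.percentile(q,[1,50,99],axis=0).round(4).tolist())
    b=P[v0:v1,u0:u1].reshape(-1,3); b=b[b[:,2]<.012]; print(" low z",np.percentile(b[:,2],[5,50,95]).round(4))
z=np.load("pics/w3.npz");P=z["P"]
s=r.sense();print(s["ee_pos"],s["grip_width"],s["joint_pos"].round(3))
# fingertips in w3: points 3D near z=.10-.14
m=(P[...,2]>.10)&(P[...,2]<.125)
v,u=np.where(m);q=P[m];print(len(q),np.percentile(q,[1,50,99],axis=0).round(4).tolist())
for s_ in(-1,1):
    k=(q[:,1]+.061)*s_>0; k&=(abs(q[:,0]-.526)<.03); print(s_,np.percentile(q[k],[1,50,99],axis=0).round(4).tolist(), u[k].min(),u[k].max(),v[k].min(),v[k].max())
# side camera
look("side","d3")
z=np.load("pics/d3.npz");P=z["P"]
m=(P[...,2]>.10)&(P[...,2]<.13)&(abs(P[...,0]-.526)<.05)&(abs(P[...,1]+.06)<.08);print("side fingers",m.sum(),np.percentile(P[m],[1,50,99],axis=0).round(4).tolist() if m.any() else "")
z=np.load("pics/s3.npz");P=z["P"]
m=(P[...,2]>.10)&(P[...,2]<.13)&(abs(P[...,0]-.526)<.05)&(abs(P[...,1]+.06)<.08);print("scene fingers",m.sum(),np.percentile(P[m],[1,50,99],axis=0).round(4).tolist() if m.any() else "")
E
```

```text
w3 2006 [[0.4788, -0.2332, 0.0124], [0.5325, -0.1628, 0.0223], [0.5759, -0.1566, 0.0249]]
 low z [-0.0011  0.0032  0.0049]
s3 256 [[0.4759, -0.2275, 0.0124], [0.5293, -0.1708, 0.0204], [0.5788, -0.1572, 0.0266]]
 low z [-0.0041 -0.0001  0.0058]
scene0 261 [[0.4763, -0.2281, 0.0122], [0.5316, -0.1728, 0.0205], [0.5798, -0.1574, 0.0258]]
 low z [-0.004  -0.0001  0.0061]
w2 706 [[0.4759, -0.2334, 0.0127], [0.5241, -0.1652, 0.0228], [0.5759, -0.1571, 0.0253]]
 low z [-0.0012  0.0031  0.005 ]
[ 0.52457073 -0.06095745  0.12997837] 0.03711608369329739 [-0.327  0.288  1.698  0.     1.158  1.237]Traceback (most recent call last):
  File "<stdin>", line 11, in <module>
    return _quantile_unchecked(
        a, q, axis, out, overwrite_input, method, keepdims, weights)
    return _ureduce(a,
                    func=_quantile_ureduce_func,
    ...<5 lines>...
                    overwrite_input=overwrite_input,
                    method=method)
    r = func(a, **kwargs)
    result = _quantile(arr,
                       quantiles=q,
    ...<2 lines>...
                       out=out,
                       weights=wgt)
    slices_having_nans = np.isnan(arr[-1, ...])
                                  ~~~^^^^^^^^^
IndexError: index -1 is out of bounds for axis 0 with size 0
```

```bash
python3 - <<'E'
from h import *
def pr(n,q): print(n,len(q),np.percentile(q,[1,10,50,90,99],axis=0).round(4).tolist() if len(q) else "")
look("side","d3")
for f in("w3","s3","d3"):
    P=np.load(f"pics/{f}.npz")["P"]
    m=(P[...,2]>.06)&(P[...,2]<.2)&(abs(P[...,0]-.526)<.06)&(abs(P[...,1]+.06)<.1); q=P[m]; pr(f,q)
    for a in np.arange(.06,.2,.01):
        k=q[(q[:,2]>a)&(q[:,2]<a+.01)]
        if len(k): print("  ",round(a,2),len(k),k.min(0).round(3),k.max(0).round(3))
P=np.load("pics/w3.npz")["P"]
for v,u in((235,270),(240,275),(235,365),(245,370),(260,270)): print(v,u,P[v,u])
a=cv2.imread("pics/d3.png")
cv2.imwrite("pics/d3c.png",cv2.resize(a[130:290,220:400],(720,600)))
E
```

```text
w3 2947 [[0.5183, -0.0921, 0.1428], [0.528, -0.0879, 0.1502], [0.5339, -0.0454, 0.1716], [0.5344, -0.0357, 0.1904], [0.5348, -0.0314, 0.1974]]
   0.14 284 [ 0.517 -0.091  0.141] [ 0.535 -0.032  0.15 ]
   0.15 491 [ 0.517 -0.093  0.15 ] [ 0.535 -0.031  0.16 ]
   0.16 596 [ 0.518 -0.094  0.16 ] [ 0.535 -0.03   0.17 ]
   0.17 649 [ 0.522 -0.093  0.17 ] [ 0.535 -0.03   0.18 ]
   0.18 610 [ 0.527 -0.091  0.18 ] [ 0.535 -0.033  0.19 ]
   0.19 317 [ 0.515 -0.089  0.19 ] [ 0.535 -0.035  0.2  ]
s3 221 [[0.5192, -0.0936, 0.1437], [0.5233, -0.0919, 0.1505], [0.5346, -0.0485, 0.174], [0.5371, -0.0376, 0.1957], [0.5389, -0.0332, 0.1997]]
   0.13 1 [ 0.533 -0.078  0.139] [ 0.533 -0.078  0.139]
   0.14 20 [ 0.521 -0.085  0.142] [ 0.537 -0.036  0.15 ]
   0.15 35 [ 0.52  -0.092  0.15 ] [ 0.538 -0.035  0.159]
   0.16 37 [ 0.518 -0.092  0.16 ] [ 0.54  -0.034  0.17 ]
   0.17 39 [ 0.518 -0.093  0.17 ] [ 0.539 -0.034  0.18 ]
   0.18 44 [ 0.52  -0.093  0.18 ] [ 0.538 -0.033  0.19 ]
   0.19 45 [ 0.521 -0.094  0.19 ] [ 0.54  -0.033  0.2  ]
d3 111 [[0.5178, -0.1023, 0.1427], [0.5182, -0.0995, 0.1498], [0.5248, -0.0947, 0.1678], [0.5346, -0.0455, 0.1878], [0.5364, -0.0398, 0.1946]]
   0.14 13 [ 0.518 -0.095  0.141] [ 0.537 -0.04   0.15 ]
   0.15 28 [ 0.518 -0.1    0.15 ] [ 0.535 -0.029  0.16 ]
   0.16 19 [ 0.518 -0.101  0.162] [ 0.535 -0.046  0.17 ]
   0.17 23 [ 0.518 -0.102  0.17 ] [ 0.536 -0.08   0.18 ]
   0.18 21 [ 0.518 -0.103  0.18 ] [ 0.536 -0.081  0.189]
   0.19 7 [ 0.519 -0.101  0.191] [ 0.533 -0.094  0.196]
235 270 [ 0.53372122 -0.03420306  0.14756843]
240 275 [ 0.53388508 -0.0380947   0.15558693]
235 365 [ 0.53429572 -0.0859717   0.14811438]
245 370 [ 0.53388922 -0.08661168  0.1616964 ]
260 270 [ 0.53343534 -0.03929133  0.17940828]
```

View pics/d3c.png

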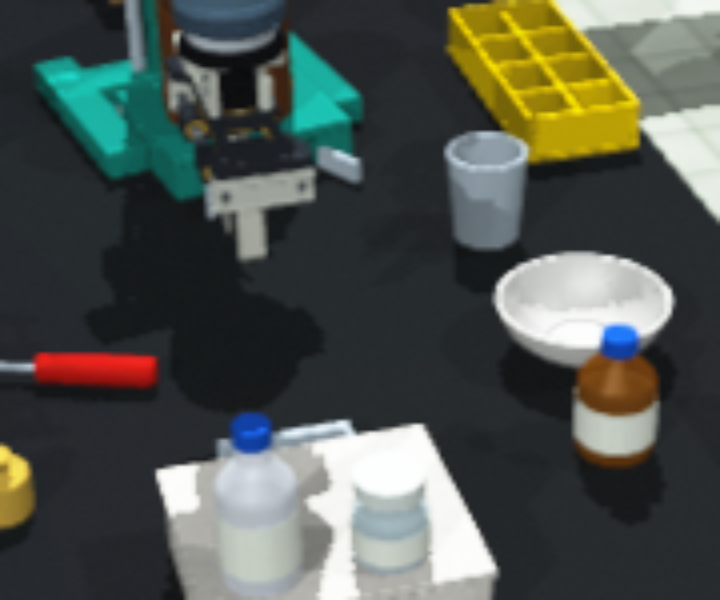

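The side view shows the fingertips at (252, 255). All three cameras put them at z≈0.141 while the TCP reads 0.130, so the fingers end about 11 mm behind the TCP rather than 22 mm ahead. That explains the miss, because they closed above the rim. I'll check what the interface says.

```bash
python3 - <<'E'
from h import *
print(r.tip_reach, r.sense()["ee_pos"])
P=np.load("pics/w3.npz")["P"]; print(np.nanmedian(P[60:130,330:400,2]))
for f in("w3","s3","d3"):
    P=np.load(f"pics/{f}.npz")["P"]
    m=(P[...,2]>.2)&(P[...,2]<.35)&(abs(P[...,0]-.526)<.12)&(abs(P[...,1]+.06)<.13); q=P[m]
    for a in np.arange(.2,.3,.01):
        k=q[(q[:,2]>a)&(q[:,2]<a+.01)]
        if len(k): print(f,round(a,2),len(k),k.min(0).round(3),k.max(0).round(3))
E
```

```text
0.022 [ 0.52437013 -0.06105508  0.12958033]
-0.00035147531618368033
w3 0.2 296 [ 0.515 -0.08   0.2  ] [ 0.528 -0.044  0.21 ]
w3 0.21 395 [ 0.516 -0.08   0.21 ] [ 0.534 -0.043  0.22 ]
w3 0.22 3363 [ 0.52  -0.148  0.22 ] [0.561 0.024 0.23 ]
w3 0.23 12189 [ 0.523 -0.146  0.23 ] [0.562 0.024 0.24 ]
w3 0.24 33777 [ 0.532 -0.141  0.24 ] [0.562 0.018 0.25 ]
w3 0.25 14522 [ 0.542 -0.122  0.25 ] [ 0.561 -0.001  0.26 ]
w3 0.26 16756 [ 0.546 -0.119  0.26 ] [ 0.55  -0.004  0.266]
s3 0.2 25 [ 0.515 -0.095  0.2  ] [ 0.538 -0.034  0.21 ]
s3 0.21 8 [ 0.517 -0.046  0.21 ] [ 0.538 -0.036  0.219]
s3 0.22 30 [ 0.495 -0.148  0.221] [0.561 0.022 0.23 ]
s3 0.23 147 [ 0.497 -0.149  0.23 ] [0.565 0.022 0.24 ]
s3 0.24 302 [ 0.495 -0.153  0.24 ] [0.566 0.023 0.25 ]
s3 0.25 219 [ 0.494 -0.156  0.25 ] [0.566 0.03  0.26 ]
s3 0.26 722 [ 0.491 -0.156  0.26 ] [0.565 0.033 0.27 ]
s3 0.27 202 [ 0.494 -0.157  0.27 ] [0.566 0.03  0.28 ]
s3 0.28 82 [ 0.509 -0.079  0.28 ] [ 0.553 -0.022  0.29 ]
s3 0.29 26 [ 0.542 -0.08   0.29 ] [ 0.552 -0.022  0.3  ]
d3 0.22 42 [ 0.493 -0.15   0.224] [0.561 0.019 0.23 ]
d3 0.23 119 [ 0.491 -0.155  0.23 ] [0.563 0.021 0.24 ]
d3 0.24 154 [ 0.491 -0.154  0.24 ] [0.563 0.021 0.25 ]
d3 0.25 129 [ 0.491 -0.158  0.25 ] [0.562 0.02  0.26 ]
d3 0.26 317 [ 0.491 -0.163  0.26 ] [0.563 0.026 0.27 ]
d3 0.27 108 [ 0.492 -0.156  0.27 ] [0.559 0.027 0.28 ]
d3 0.28 55 [ 0.506 -0.083  0.28 ] [ 0.551 -0.034  0.29 ]
d3 0.29 52 [ 0.506 -0.083  0.29 ] [ 0.551 -0.063  0.3  ]
```

The whole gripper sits about 33 mm higher than the stated TCP says. Body bottom is at 0.222 instead of about 0.19, and the tips are 10–11 mm above the reported TCP. I'll use tip z = ee_z + 0.011 from here on.

Call:
step_arm(
  rows=[
    {"dx": 2,"dy": 33,"dz": 0,"rx": 0,"ry": 0,"rz": 0,"fingers": 0.5},
    {"dx": 0,"dy": 34,"dz": 0,"rx": 0,"ry": 0,"rz": 0,"fingers": 0.5},
    {"dx": 0,"dy": 33,"dz": 0,"rx": 0,"ry": 0,"rz": 0,"fingers": 0.5},
    {"dx": 0,"dy": 0,"dz": 40,"rx": 0,"ry": 0,"rz": 0,"fingers": 0.5},
    {"dx": 0,"dy": 0,"dz": 40,"rx": 0,"ry": 0,"rz": 0,"fingers": 0.5},
  ],
)

```text
t: 6.32
ee_pos: [0.5296, -0.1647, 0.0509]
ee_rot: [1.0, 0.001, 0.002, 0.001]
ft_force: [-0.6, 0.3, -1.5]
grip_width: 0.0466
gripper_force: 0.0
```

Call:
step_arm(
  rows=[
    {"dx": 0,"dy": 0,"dz": 20,"rx": 0,"ry": 0,"rz": 0,"fingers": 0.5},
    {"dx": 0,"dy": 0,"dz": 15,"rx": 0,"ry": 0,"rz": 0,"fingers": 0.5},
    {"dx": 0,"dy": 0,"dz": 11,"rx": 0,"ry": 0,"rz": 0,"fingers": 0.5},
    {"dx": 0,"dy": 0,"dz": 0,"rx": 0,"ry": 0,"rz": 0,"fingers": 0.5},
  ],
)

```text
t: 6.65
ee_pos: [0.5257, -0.1606, 0.0016]
ee_rot: [1.0, 0.003, -0.003, -0.002]
ft_force: [-0.9, -0.1, 0.4]
grip_width: 0.0464
gripper_force: 0.0
```

Call:
step_arm(
  rows=[
    {"dx": 0,"dy": 0,"dz": 3,"rx": 0,"ry": 0,"rz": 0,"fingers": 0.5},
    {"dx": 0,"dy": 0,"dz": 0,"rx": 0,"ry": 0,"rz": 0,"fingers": 1},
    {"dx": 0,"dy": 0,"dz": 0,"rx": 0,"ry": 0,"rz": 0,"fingers": 1},
    {"dx": 0,"dy": 0,"dz": 0,"rx": 0,"ry": 0,"rz": 0,"fingers": 1},
    {"dx": 0,"dy": 0,"dz": 0,"rx": 0,"ry": 0,"rz": 0,"fingers": 1},
  ],
)

```text
t: 7.07
ee_pos: [0.529, -0.1622, 0.0032]
ee_rot: [1.0, 0.003, 0.001, 0.0]
ft_force: [0.3, 0.0, -0.1]
grip_width: 0.0244
gripper_force: 0.0
```

Call:
step_arm(
  rows=[
    {"dx": 0,"dy": 0,"dz": 0,"rx": 0,"ry": 0,"rz": 0,"fingers": 1},
    {"dx": 0,"dy": 0,"dz": 0,"rx": 0,"ry": 0,"rz": 0,"fingers": 1},
    {"dx": 0,"dy": 0,"dz": 0,"rx": 0,"ry": 0,"rz": 0,"fingers": 1},
    {"dx": 0,"dy": 0,"dz": 0,"rx": 0,"ry": 0,"rz": 0,"fingers": 1},
  ],
)

```text
t: 7.4
ee_pos: [0.5285, -0.1617, 0.0027]
ee_rot: [1.0, 0.003, 0.0, -0.0]
ft_force: [-1.3, 2.1, 4.1]
grip_width: 0.0087
gripper_force: 40.0
```

The grip is firm: 8.7 mm opening on the 9 mm rim at 40 N. Now I'll pull.

Call:
step_arm(
  rows=[
    {"dx": 0,"dy": -6,"dz": 0,"rx": 0,"ry": 0,"rz": 0,"fingers": 1},
    {"dx": 0,"dy": -12,"dz": 0,"rx": 0,"ry": 0,"rz": 0,"fingers": 1},
    {"dx": 0,"dy": -16,"dz": 0,"rx": 0,"ry": 0,"rz": 0,"fingers": 1},
    {"dx": 0,"dy": -18,"dz": 0,"rx": 0,"ry": 0,"rz": 0,"fingers": 1},
    {"dx": 0,"dy": -18,"dz": 0,"rx": 0,"ry": 0,"rz": 0,"fingers": 1},
  ],
)

```text
t: 7.82
ee_pos: [0.5287, -0.0921, 0.0027]
ee_rot: [1.0, 0.003, 0.001, 0.001]
ft_force: [0.3, -3.3, 1.6]
grip_width: 0.0085
gripper_force: 40.0
```

Call:
step_arm(
  rows=[
    {"dx": 0,"dy": -18,"dz": 0,"rx": 0,"ry": 0,"rz": 0,"fingers": 1},
    {"dx": 0,"dy": -18,"dz": 0,"rx": 0,"ry": 0,"rz": 0,"fingers": 1},
    {"dx": 0,"dy": -18,"dz": 0,"rx": 0,"ry": 0,"rz": 0,"fingers": 1},
    {"dx": 0,"dy": -18,"dz": 0,"rx": 0,"ry": 0,"rz": 0,"fingers": 1},
    {"dx": 0,"dy": -18,"dz": 0,"rx": 0,"ry": 0,"rz": 0,"fingers": 1},
  ],
)

```text
t: 8.23
ee_pos: [0.5279, -0.0015, 0.0027]
ee_rot: [1.0, 0.003, 0.001, 0.001]
ft_force: [0.3, -5.0, 2.5]
grip_width: 0.0086
gripper_force: 40.0
```

Call:
step_arm(
  rows=[
    {"dx": 0,"dy": -18,"dz": 0,"rx": 0,"ry": 0,"rz": 0,"fingers": 1},
    {"dx": 0,"dy": -18,"dz": 0,"rx": 0,"ry": 0,"rz": 0,"fingers": 1},
    {"dx": 0,"dy": -18,"dz": 0,"rx": 0,"ry": 0,"rz": 0,"fingers": 1},
    {"dx": 0,"dy": -16,"dz": 0,"rx": 0,"ry": 0,"rz": 0,"fingers": 1},
    {"dx": 0,"dy": 0,"dz": 0,"rx": 0,"ry": 0,"rz": 0,"fingers": 1},
  ],
)

```text
t: 8.65
ee_pos: [0.527, 0.0711, 0.0027]
ee_rot: [1.0, 0.004, 0.001, -0.001]
ft_force: [-0.3, 6.3, 5.8]
grip_width: 0.0086
gripper_force: 40.0
```

Call:
step_arm(
  rows=[
    {"dx": 0,"dy": 0,"dz": 0,"rx": 0,"ry": 0,"rz": 0,"fingers": 1},
    {"dx": 0,"dy": 0,"dz": 0,"rx": 0,"ry": 0,"rz": 0,"fingers": 0.5},
    {"dx": 0,"dy": 0,"dz": 0,"rx": 0,"ry": 0,"rz": 0,"fingers": 0.5},
    {"dx": 0,"dy": 0,"dz": 0,"rx": 0,"ry": 0,"rz": 0,"fingers": 0.5},
    {"dx": 0,"dy": 0,"dz": 0,"rx": 0,"ry": 0,"rz": 0,"fingers": 0.5},
  ],
)

```text
t: 9.07
ee_pos: [0.5266, 0.0675, 0.0019]
ee_rot: [1.0, 0.003, -0.0, 0.0]
ft_force: [-0.6, -0.0, 0.4]
grip_width: 0.0304
gripper_force: 0.0
```

Call:
step_arm(
  rows=[
    {"dx": 0,"dy": 0,"dz": -30,"rx": 0,"ry": 0,"rz": 0,"fingers": 0.4},
    {"dx": 0,"dy": 0,"dz": -40,"rx": 0,"ry": 0,"rz": 0,"fingers": 0.3},
    {"dx": 0,"dy": 0,"dz": -40,"rx": 0,"ry": 0,"rz": 0,"fingers": 0.3},
    {"dx": 0,"dy": 0,"dz": -40,"rx": 0,"ry": 0,"rz": 0,"fingers": 0.3},
    {"dx": 0,"dy": 0,"dz": -40,"rx": 0,"ry": 0,"rz": 0,"fingers": 0.3},
  ],
)

```text
t: 9.48
ee_pos: [0.5264, 0.0676, 0.1939]
ee_rot: [1.0, 0.003, -0.0, 0.0]
ft_force: [1.1, 0.2, 0.4]
grip_width: 0.0628
gripper_force: 0.0
```

Call:
step_arm(
  rows=[
    {"dx": 0,"dy": 38,"dz": -10,"rx": 0,"ry": 0,"rz": 0,"fingers": 0.3},
    {"dx": 0,"dy": 38,"dz": 0,"rx": 0,"ry": 0,"rz": 0,"fingers": 0.3},
    {"dx": 0,"dy": 38,"dz": 0,"rx": 0,"ry": 0,"rz": 0,"fingers": 0.3},
    {"dx": 0,"dy": 38,"dz": 0,"rx": 0,"ry": 0,"rz": 0,"fingers": 0.3},
    {"dx": 0,"dy": 38,"dz": 0,"rx": 0,"ry": 0,"rz": 0,"fingers": 0.3},
  ],
)

```text
t: 9.9
ee_pos: [0.5275, -0.1239, 0.2023]
ee_rot: [1.0, 0.003, -0.0, 0.0]
ft_force: [1.0, 0.8, -0.2]
grip_width: 0.0651
gripper_force: 0.0
```

Call:
step_arm(
  rows=[
    {"dx": 0,"dy": 38,"dz": 0,"rx": 0,"ry": 0,"rz": 0,"fingers": 0.3},
    {"dx": 0,"dy": 0,"dz": 0,"rx": 0,"ry": 0,"rz": -0.12,"fingers": 0.3},
    {"dx": 0,"dy": 0,"dz": 0,"rx": 0,"ry": 0,"rz": -0.12,"fingers": 0.3},
    {"dx": 0,"dy": 0,"dz": 0,"rx": 0,"ry": 0,"rz": -0.12,"fingers": 0.3},
    {"dx": 0,"dy": 0,"dz": 0,"rx": 0,"ry": 0,"rz": -0.12,"fingers": 0.3},
  ],
)

```text
t: 10.32
ee_pos: [0.5277, -0.1609, 0.2017]
ee_rot: [0.97, 0.242, -0.0, -0.0]
ft_force: [-0.0, -0.7, -0.0]
grip_width: 0.0654
gripper_force: 0.0
```

Call:
step_arm(
  rows=[
    {"dx": 0,"dy": 0,"dz": 0,"rx": 0,"ry": 0,"rz": -0.12,"fingers": 0.3},
    {"dx": 0,"dy": 0,"dz": 0,"rx": 0,"ry": 0,"rz": -0.12,"fingers": 0.3},
    {"dx": 0,"dy": 0,"dz": 0,"rx": 0,"ry": 0,"rz": -0.12,"fingers": 0.3},
    {"dx": 0,"dy": 0,"dz": 0,"rx": 0,"ry": 0,"rz": -0.12,"fingers": 0.3},
    {"dx": 0,"dy": 0,"dz": 0,"rx": 0,"ry": 0,"rz": -0.12,"fingers": 0.3},
  ],
)

```text
t: 10.73
ee_pos: [0.5279, -0.1604, 0.2018]
ee_rot: [0.855, 0.519, -0.0, -0.0]
ft_force: [0.4, 0.3, -0.2]
grip_width: 0.0651
gripper_force: 0.0
```

Call:
step_arm(
  rows=[
    {"dx": 0,"dy": 0,"dz": 0,"rx": 0,"ry": 0,"rz": -0.12,"fingers": 0.3},
    {"dx": 0,"dy": 0,"dz": 0,"rx": 0,"ry": 0,"rz": -0.12,"fingers": 0.3},
    {"dx": 0,"dy": 0,"dz": 0,"rx": 0,"ry": 0,"rz": -0.12,"fingers": 0.3},
    {"dx": 0,"dy": 0,"dz": 0,"rx": 0,"ry": 0,"rz": -0.12,"fingers": 0.3},
    {"dx": 0,"dy": 0,"dz": 0,"rx": 0,"ry": 0,"rz": 0,"fingers": 0.3},
  ],
)

```text
t: 11.15
ee_pos: [0.5279, -0.1603, 0.2019]
ee_rot: [0.708, 0.707, -0.0, -0.0]
ft_force: [0.7, -0.8, 0.8]
grip_width: 0.0651
gripper_force: 0.0
```

```bash
python3 - <<'E'
from h import *
s=r.sense();print(s["ee_pos"],s["grip_width"],s["joint_pos"].round(2),R.from_quat(s["ee_rot"]).as_matrix().round(3).tolist())
look("wrist","w4");look("scene","s4")
for f in("w4","s4"):
    P=np.load(f"pics/{f}.npz")["P"]
    m=(P[...,2]>.04)&(P[...,2]<.062)&(abs(P[...,0]-.526)<.05)&(P[...,1]>-.2)&(P[...,1]<-.1)
    q=P[m];print(f,len(q), cv2.minAreaRect((q[q[:,2]>.05][:,:2]*1000).astype(np.float32)) if len(q)>5 else "", np.percentile(q,[2,50,98],axis=0).round(4).tolist() if len(q) else "")
    m=(P[...,2]>.014)&(P[...,2]<.03)&(abs(P[...,0]-.526)<.08)&(P[...,1]>-.2)&(P[...,1]<.12); q=P[m]
    print(" tray",len(q),cv2.minAreaRect((q[:,:2]*1000).astype(np.float32)))
E
```

```text
[ 0.5278746  -0.16027965  0.20186566] 0.06505535551760175 [-0.5   0.27  1.54 -0.    1.34 -0.5 ] [[0.001, 1.0, -0.001], [1.0, -0.001, 0.0], [0.0, -0.001, -1.0]]
w4 459 ((526.022216796875, -159.34017944335938), (13.817949295043945, 32.208370208740234), 89.80936431884766) [[0.51, -0.1661, 0.0423], [0.526, -0.1583, 0.0543], [0.542, -0.1526, 0.056]]
 tray 2138 ((510.95343017578125, -66.59239959716797), (129.50228881835938, 199.73953247070312), 0.3392852544784546)
s4 71 ((528.1857299804688, -160.36412048339844), (14.334512710571289, 36.661922454833984), 88.75608825683594) [[0.5111, -0.167, 0.0407], [0.5298, -0.1609, 0.0528], [0.5436, -0.1531, 0.0567]]
 tray 581 ((513.3046875, -46.798011779785156), (241.717529296875, 133.33053588867188), 89.84412384033203)
```

View pics/w4.png

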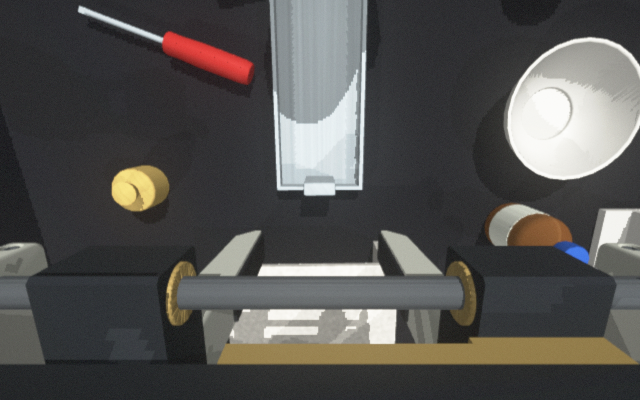

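The tray is out, with the handle at (320, 187) in the picture. That is world (.527, -.160), right under the gripper, and the tray is square to world y. I'll descend and pinch the handle across its width.

Call:
step_arm(
  rows=[
    {"dx": 0,"dy": -1,"dz": 40,"rx": 0,"ry": 0,"rz": 0,"fingers": 0.3},
    {"dx": 0,"dy": 0,"dz": 40,"rx": 0,"ry": 0,"rz": 0,"fingers": 0.3},
    {"dx": 0,"dy": 0,"dz": 40,"rx": 0,"ry": 0,"rz": 0,"fingers": 0.3},
    {"dx": 0,"dy": 0,"dz": 30,"rx": 0,"ry": 0,"rz": 0,"fingers": 0.3},
    {"dx": 0,"dy": 0,"dz": 20,"rx": 0,"ry": 0,"rz": 0,"fingers": 0.3},
  ],
  grip_force=55,
)

```text
t: 11.67
ee_pos: [0.5252, -0.159, 0.0288]
ee_rot: [0.71, 0.704, -0.001, -0.002]
ft_force: [0.0, -0.6, -0.1]
grip_width: 0.0653
gripper_force: 0.0
```

Call:
step_arm(
  rows=[
    {"dx": 0,"dy": 0,"dz": 12,"rx": 0,"ry": 0,"rz": 0,"fingers": 0.3},
    {"dx": 0,"dy": 0,"dz": 0,"rx": 0,"ry": 0,"rz": 0,"fingers": 1},
    {"dx": 0,"dy": 0,"dz": 0,"rx": 0,"ry": 0,"rz": 0,"fingers": 1},
    {"dx": 0,"dy": 0,"dz": 0,"rx": 0,"ry": 0,"rz": 0,"fingers": 1},
    {"dx": 0,"dy": 0,"dz": 0,"rx": 0,"ry": 0,"rz": 0,"fingers": 1},
  ],
)

```text
t: 12.08
ee_pos: [0.5284, -0.1605, 0.0217]
ee_rot: [0.709, 0.705, 0.0, 0.001]
ft_force: [0.7, 0.1, 0.0]
grip_width: 0.0427
gripper_force: 0.0
```

Call:
step_arm(
  rows=[
    {"dx": 0,"dy": 0,"dz": 0,"rx": 0,"ry": 0,"rz": 0,"fingers": 1},
    {"dx": 0,"dy": 0,"dz": 0,"rx": 0,"ry": 0,"rz": 0,"fingers": 1},
    {"dx": 0,"dy": 0,"dz": 0,"rx": 0,"ry": 0,"rz": 0,"fingers": 1},
  ],
)

```text
t: 12.33
ee_pos: [0.5278, -0.1603, 0.0215]
ee_rot: [0.709, 0.705, 0.0, 0.001]
ft_force: [-2.0, 0.5, 5.8]
grip_width: 0.0333
gripper_force: 55.0
```

Call:
step_arm(
  rows=[
    {"dx": 10,"dy": 0,"dz": 0,"rx": 0,"ry": 0,"rz": 0,"fingers": 1},
    {"dx": 15,"dy": 0,"dz": 0,"rx": 0,"ry": 0,"rz": 0,"fingers": 1},
    {"dx": 20,"dy": 0,"dz": 0,"rx": 0,"ry": 0,"rz": 0,"fingers": 1},
    {"dx": 15,"dy": 5,"dz": 0,"rx": 0,"ry": 0,"rz": 0,"fingers": 1},
    {"dx": 12,"dy": 15,"dz": 0,"rx": 0,"ry": 0,"rz": 0,"fingers": 1},
  ],
)

```text
t: 12.75
ee_pos: [0.5462, -0.0879, 0.0215]
ee_rot: [0.709, 0.706, -0.001, 0.0]
ft_force: [-2.3, -3.3, 4.4]
grip_width: 0.0332
gripper_force: 55.0
```

Call:
step_arm(
  rows=[
    {"dx": 12,"dy": 20,"dz": 0,"rx": 0,"ry": 0,"rz": 0,"fingers": 1},
    {"dx": 12,"dy": 20,"dz": 0,"rx": 0,"ry": 0,"rz": 0,"fingers": 1},
    {"dx": 12,"dy": 20,"dz": 0,"rx": 0,"ry": 0,"rz": 0,"fingers": 1},
    {"dx": 12,"dy": 20,"dz": 0,"rx": 0,"ry": 0,"rz": 0,"fingers": 1},
    {"dx": 12,"dy": 20,"dz": 0,"rx": 0,"ry": 0,"rz": 0,"fingers": 1},
  ],
)

```text
t: 13.17
ee_pos: [0.6484, -0.0285, 0.0215]
ee_rot: [0.709, 0.706, -0.001, 0.0]
ft_force: [-4.4, -3.4, 7.5]
grip_width: 0.0335
gripper_force: 55.0
```

Call:
step_arm(
  rows=[
    {"dx": 6,"dy": 14,"dz": 0,"rx": 0,"ry": 0,"rz": 0,"fingers": 1},
    {"dx": 0,"dy": 0,"dz": 0,"rx": 0,"ry": 0,"rz": -0.06,"fingers": 1},
    {"dx": 0,"dy": 0,"dz": 0,"rx": 0,"ry": 0,"rz": -0.07,"fingers": 1},
    {"dx": 0,"dy": 0,"dz": 0,"rx": 0,"ry": 0,"rz": -0.06,"fingers": 1},
    {"dx": 0,"dy": 0,"dz": 0,"rx": 0,"ry": 0,"rz": 0,"fingers": 1},
  ],
)

```text
t: 13.58
ee_pos: [0.6633, -0.022, 0.0215]
ee_rot: [0.638, 0.77, 0.001, 0.001]
ft_force: [0.8, 1.2, 6.1]
grip_width: 0.0332
gripper_force: 55.0
```

```bash
cat > m.py <<'E'
from h import *
import sys
n=sys.argv[1]
s=r.sense();M=R.from_quat(s["ee_rot"]).as_matrix();print(s["ee_pos"].round(4),round(s["grip_width"],4),s["gripper_force"],s["ft_force"].round(1),"toolx yaw",np.arctan2(M[1,0],M[0,0])-np.pi/2)
look("wrist","w"+n);look("scene","s"+n)
E
python3 m.py 5
```

```text
[ 0.6633 -0.022   0.0215] 0.0332 54.987385869026184 [0.8 1.2 6.1] toolx yaw 0.18736756386076125
```

View pics/w5.png

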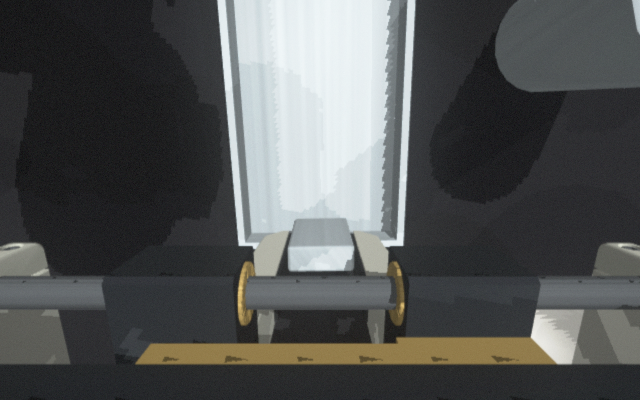

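The tray is held square in the grip: handle at (320, 245), side walls at columns 220–245 and 400–413. I'll compute the tray pose in the stand frame.

```bash
cat > t.py <<'E'
import numpy as np, sys
S=np.array([.5924,.3406]); a=.189
A=np.array([[np.cos(a),np.sin(a)],[-np.sin(a),np.cos(a)]])  # world->stand
for f in sys.argv[1:]:
    P=np.load(f"pics/{f}.npz")["P"].reshape(-1,3)
    q=P[(P[:,2]>.017)&(P[:,2]<.027)]; s=(q[:,:2]-S)@A.T
    k=(abs(s[:,0])<.08)&(s[:,1]<-.125)&(s[:,1]>-.42); s=s[k]
    ys=np.arange(-.37,-.13,.01); L=[];Rr=[]
    for y in ys:
        b=s[abs(s[:,1]-y)<.005,0]
        l=b[b<-.02]; rr=b[b>.02]
        if len(l)>2: L.append((y,np.median(l)))
        if len(rr)>2: Rr.append((y,np.median(rr)))
    for n,w in(("L",L),("R",Rr)):
        w=np.array(w)
        if len(w)>3: c=np.polyfit(w[:,0],w[:,1],1); print(f,n,len(w),"slope",c[0].round(4),"x at y=-.14",np.polyval(c,-.14).round(4),"x at -.36",np.polyval(c,-.36).round(4))
    print(f,"y range",s[:,1].min().round(4),s[:,1].max().round(4))
E
python3 t.py w5 s5
python3 - <<'E'
import numpy as np
S=np.array([.5924,.3406]); a=.189
A=np.array([[np.cos(a),np.sin(a)],[-np.sin(a),np.cos(a)]])
for f in("w2","scene0","s5","w3"):
    z=np.load(f"pics/{f}.npz");P=z["P"].reshape(-1,3);p=z["p"].reshape(-1,3).astype(int)
    s=(P[:,:2]-S)@A.T
    g=(p[:,1]>p[:,0]+25)&(abs(P[:,2]-.0455)<.004)&(abs(s[:,0])<.1)&(s[:,1]<.07)&(s[:,1]>-.1)
    q=s[g]
    if len(q)<20: continue
    E=[(x,q[abs(q[:,0]-x)<.005,1].min()) for x in np.arange(-.08,.081,.01) if (abs(q[:,0]-x)<.005).sum()>2]
    E=np.array(E); c=np.polyfit(E[:,0],E[:,1],1);print(f,"front edge",c.round(4),"x ext",np.percentile(q[:,0],[.5,99.5]).round(4))
    for sg in(-1,1):
        e=[(y,(sg*q[abs(q[:,1]-y)<.005,0]).max()*sg) for y in np.arange(-.07,.07,.01) if (abs(q[:,1]-y)<.005).sum()>3]
        if len(e)>3: e=np.array(e);c=np.polyfit(e[:,0],e[:,1],1);print("  side",sg,c.round(4))
    k=(abs(P[:,2]-.02)<.004)&(abs(s[:,0])<.09)&(s[:,1]<-.08)&(s[:,1]>-.125); g=s[k]
    for sg in(-1,1):
        w=g[g[:,0]*sg>.045]
        if len(w)>4: c=np.polyfit(w[:,1],w[:,0],1); print("  guide",sg,len(w),"x@-.08",np.polyval(c,-.08).round(4),"x@-.115",np.polyval(c,-.115).round(4))
E
```

```text
w5 L 14 slope -0.0187 x at y=-.14 -0.0504 x at -.36 -0.0462
w5 R 14 slope -0.0119 x at y=-.14 0.0454 x at -.36 0.048
w5 y range -0.3761 -0.2407
s5 L 13 slope -0.0023 x at y=-.14 -0.0464 x at -.36 -0.0459
s5 R 24 slope -0.027 x at y=-.14 0.0445 x at -.36 0.0504
s5 y range -0.42 -0.133
w2 front edge [ 0.0003 -0.0737] x ext [-0.0886  0.0521]
  side -1 [-0.0009 -0.0889]
  side 1 [-2.3401 -0.111 ]
  guide -1 137 x@-.08 -0.0603 x@-.115 -0.073
  guide 1 215 x@-.08 0.0572 x@-.115 0.0699
scene0 front edge [ 0.0049 -0.0744] x ext [-0.087   0.0875]
  side -1 [ 1.205  -0.0356]
  side 1 [-0.0036  0.0869]
  guide -1 35 x@-.08 -0.0594 x@-.115 -0.0707
  guide 1 23 x@-.08 0.0594 x@-.115 0.0723
s5 front edge [ 0.0114 -0.0741] x ext [-0.0871  0.0875]
  side -1 [ 1.2095 -0.0356]
  side 1 [0.0003 0.0866]
  guide -1 32 x@-.08 -0.0589 x@-.115 -0.0709
  guide 1 24 x@-.08 0.0595 x@-.115 0.0721
```

The nose is at stand (-1…-2, -136) mm with a residual yaw of about +0.015. I'll correct the yaw slightly and push in.

Call:
step_arm(
  rows=[
    {"dx": 0,"dy": -1,"dz": 0,"rx": 0,"ry": 0,"rz": 0.012,"fingers": 1},
    {"dx": 8,"dy": 0,"dz": 0,"rx": 0,"ry": 0,"rz": 0,"fingers": 1},
    {"dx": 12,"dy": 0,"dz": 0,"rx": 0,"ry": 0,"rz": 0,"fingers": 1},
    {"dx": 12,"dy": 0,"dz": 0,"rx": 0,"ry": 0,"rz": 0,"fingers": 1},
    {"dx": 12,"dy": -1,"dz": 0,"rx": 0,"ry": 0,"rz": 0,"fingers": 1},
  ],
)

```text
t: 14.1
ee_pos: [0.6537, 0.0191, 0.0215]
ee_rot: [0.644, 0.765, 0.0, 0.002]
ft_force: [1.6, -3.9, 5.3]
grip_width: 0.0334
gripper_force: 55.0
```

Call:
step_arm(
  rows=[
    {"dx": 12,"dy": 0,"dz": 0,"rx": 0,"ry": 0,"rz": 0,"fingers": 1},
    {"dx": 12,"dy": 0,"dz": 0,"rx": 0,"ry": 0,"rz": 0,"fingers": 1},
    {"dx": 12,"dy": 0,"dz": 0,"rx": 0,"ry": 0,"rz": 0,"fingers": 1},
    {"dx": 12,"dy": -1,"dz": 0,"rx": 0,"ry": 0,"rz": 0,"fingers": 1},
    {"dx": 0,"dy": 0,"dz": 0,"rx": 0,"ry": 0,"rz": 0,"fingers": 1},
  ],
)

```text
t: 14.52
ee_pos: [0.6436, 0.0691, 0.0215]
ee_rot: [0.644, 0.765, 0.001, 0.001]
ft_force: [0.1, 3.0, 6.5]
grip_width: 0.0338
gripper_force: 55.0
```

Call:
step_arm(
  rows=[
    {"dx": 12,"dy": 0,"dz": 0,"rx": 0,"ry": 0,"rz": 0,"fingers": 1},
    {"dx": 12,"dy": 0,"dz": 0,"rx": 0,"ry": 0,"rz": 0,"fingers": 1},
    {"dx": 12,"dy": -0.5,"dz": 0,"rx": 0,"ry": 0,"rz": 0,"fingers": 1},
    {"dx": 12,"dy": 0,"dz": 0,"rx": 0,"ry": 0,"rz": 0,"fingers": 1},
    {"dx": 12,"dy": 0,"dz": 0,"rx": 0,"ry": 0,"rz": 0,"fingers": 1},
  ],
)

```text
t: 14.93
ee_pos: [0.6333, 0.1255, 0.0215]
ee_rot: [0.644, 0.765, -0.0, 0.002]
ft_force: [0.8, -5.0, 7.1]
grip_width: 0.034
gripper_force: 55.0
```

Call:
step_arm(
  rows=[
    {"dx": 12,"dy": -0.5,"dz": 0,"rx": 0,"ry": 0,"rz": 0,"fingers": 1},
    {"dx": 10,"dy": 0,"dz": 0,"rx": 0,"ry": 0,"rz": 0,"fingers": 1},
    {"dx": 8,"dy": 0,"dz": 0,"rx": 0,"ry": 0,"rz": 0,"fingers": 1},
    {"dx": 6,"dy": 0,"dz": 0,"rx": 0,"ry": 0,"rz": 0,"fingers": 1},
    {"dx": 4,"dy": 0,"dz": 0,"rx": 0,"ry": 0,"rz": 0,"fingers": 1},
  ],
)

```text
t: 15.35
ee_pos: [0.6258, 0.1652, 0.0215]
ee_rot: [0.644, 0.765, -0.0, 0.001]
ft_force: [1.1, -5.7, 5.6]
grip_width: 0.0334
gripper_force: 55.0
```

Call:
step_arm(
  rows=[
    {"dx": 3,"dy": 0,"dz": 0,"rx": 0,"ry": 0,"rz": 0,"fingers": 1},
    {"dx": 3,"dy": 0,"dz": 0,"rx": 0,"ry": 0,"rz": 0,"fingers": 1},
    {"dx": 0,"dy": 0,"dz": 0,"rx": 0,"ry": 0,"rz": 0,"fingers": 1},
  ],
)

```text
t: 15.6
ee_pos: [0.6248, 0.1711, 0.0215]
ee_rot: [0.644, 0.765, 0.0, 0.001]
ft_force: [1.4, -2.9, 6.7]
grip_width: 0.0336
gripper_force: 55.0
```

Call:
step_arm(
  rows=[
    {"dx": 3,"dy": 0,"dz": 0,"rx": 0,"ry": 0,"rz": 0,"fingers": 1},
    {"dx": 3,"dy": 0,"dz": 0,"rx": 0,"ry": 0,"rz": 0,"fingers": 1},
    {"dx": 2,"dy": 0,"dz": 0,"rx": 0,"ry": 0,"rz": 0,"fingers": 1},
    {"dx": 1,"dy": 0,"dz": 0,"rx": 0,"ry": 0,"rz": 0,"fingers": 1},
  ],
)

```text
t: 15.93
ee_pos: [0.6234, 0.1794, 0.0215]
ee_rot: [0.644, 0.765, -0.0, 0.002]
ft_force: [1.1, -6.2, 6.2]
grip_width: 0.0332
gripper_force: 55.0
```

Call:
step_arm(
  rows=[
    {"dx": 1,"dy": 0,"dz": 0,"rx": 0,"ry": 0,"rz": 0,"fingers": 1},
    {"dx": 1,"dy": 0,"dz": 0,"rx": 0,"ry": 0,"rz": 0,"fingers": 1},
    {"dx": 0,"dy": 0,"dz": 0,"rx": 0,"ry": 0,"rz": 0,"fingers": 1},
  ],
)

```text
t: 16.18
ee_pos: [0.6231, 0.1813, 0.0215]
ee_rot: [0.644, 0.765, 0.0, 0.001]
ft_force: [-0.1, -4.9, 6.1]
grip_width: 0.0335
gripper_force: 55.0
```

Call:
step_arm(
  rows=[
    {"dx": 1,"dy": 0,"dz": 0,"rx": 0,"ry": 0,"rz": 0,"fingers": 1},
    {"dx": 1,"dy": 0,"dz": 0,"rx": 0,"ry": 0,"rz": 0,"fingers": 1},
    {"dx": 1,"dy": 0,"dz": 0,"rx": 0,"ry": 0,"rz": 0,"fingers": 1},
  ],
)

```text
t: 16.43
ee_pos: [0.6231, 0.182, 0.0215]
ee_rot: [0.644, 0.765, -0.001, 0.003]
ft_force: [1.3, -15.9, 5.9]
grip_width: 0.0337
gripper_force: 55.0
```

Call:
step_arm(
  rows=[
    {"dx": 1,"dy": 0,"dz": 0,"rx": 0,"ry": 0,"rz": 0,"fingers": 1},
    {"dx": 1,"dy": 0,"dz": 0,"rx": 0,"ry": 0,"rz": 0,"fingers": 1},
    {"dx": 0,"dy": 0,"dz": 0,"rx": 0,"ry": 0,"rz": 0,"fingers": 1},
  ],
)

```text
t: 16.68
ee_pos: [0.6235, 0.1821, 0.0215]
ee_rot: [0.644, 0.765, -0.002, 0.004]
ft_force: [3.9, -17.8, 6.0]
grip_width: 0.0334
gripper_force: 55.1
```

Contact with the stop is clear: the force rose to 18 N while the position held. I'll release, rise and check.

Call:
step_arm(
  rows=[
    {"dx": 0,"dy": 0,"dz": 0,"rx": 0,"ry": 0,"rz": 0,"fingers": 0.3},
    {"dx": 0,"dy": 0,"dz": 0,"rx": 0,"ry": 0,"rz": 0,"fingers": 0.3},
    {"dx": 0,"dy": 0,"dz": 0,"rx": 0,"ry": 0,"rz": 0,"fingers": 0.3},
    {"dx": -2,"dy": 0,"dz": 0,"rx": 0,"ry": 0,"rz": 0,"fingers": 0.3},
    {"dx": 0,"dy": 0,"dz": 0,"rx": 0,"ry": 0,"rz": 0,"fingers": 0.3},
  ],
)

```text
t: 17.1
ee_pos: [0.6212, 0.1858, 0.02]
ee_rot: [0.643, 0.766, -0.0, -0.0]
ft_force: [0.1, -0.7, 0.2]
grip_width: 0.0619
gripper_force: 0.0
```

Call:
step_arm(
  rows=[
    {"dx": 0,"dy": 0,"dz": -15,"rx": 0,"ry": 0,"rz": 0,"fingers": 0.3},
    {"dx": 0,"dy": 0,"dz": -25,"rx": 0,"ry": 0,"rz": 0,"fingers": 0.3},
    {"dx": 0,"dy": 0,"dz": -35,"rx": 0,"ry": 0,"rz": 0,"fingers": 0.3},
    {"dx": -20,"dy": 0,"dz": -35,"rx": 0,"ry": 0,"rz": 0,"fingers": 0.3},
    {"dx": -40,"dy": 0,"dz": 0,"rx": 0,"ry": 0,"rz": 0,"fingers": 0.3},
  ],
)

```text
t: 17.52
ee_pos: [0.6354, 0.1307, 0.1383]
ee_rot: [0.641, 0.767, 0.005, 0.004]
ft_force: [1.5, 0.0, 0.6]
grip_width: 0.065
gripper_force: 0.0
```

Call:
step_arm(
  rows=[
    {"dx": -40,"dy": 0,"dz": 0,"rx": 0,"ry": 0,"rz": 0,"fingers": 0.3},
    {"dx": -40,"dy": 0,"dz": -20,"rx": 0,"ry": 0,"rz": 0,"fingers": 0.3},
    {"dx": 0,"dy": 0,"dz": 0,"rx": 0,"ry": 0,"rz": 0,"fingers": 0.3},
    {"dx": 0,"dy": 0,"dz": 0,"rx": 0,"ry": 0,"rz": 0,"fingers": 0.3},
  ],
)

```text
t: 17.85
ee_pos: [0.6462, 0.0484, 0.1499]
ee_rot: [0.645, 0.764, 0.001, 0.001]
ft_force: [0.0, 0.1, -0.3]
grip_width: 0.0653
gripper_force: 0.0
```

```bash
python3 m.py 6; python3 - <<'E'
import numpy as np,cv2
S=np.array([.5924,.3406]); a=.189
A=np.array([[np.cos(a),np.sin(a)],[-np.sin(a),np.cos(a)]])
for f in("w6","s6"):
    P=np.load(f"pics/{f}.npz")["P"].reshape(-1,3); s=(P[:,:2]-S)@A.T
    k=(P[:,2]>.048)&(P[:,2]<.06)&(abs(s[:,0])<.03)&(s[:,1]<-.12)&(s[:,1]>-.2)
    if k.sum()>5:print(f,"handle",k.sum(),s[k].mean(0).round(4),np.percentile(s[k],[2,98],axis=0).round(4).tolist())
    k=(P[:,2]>.017)&(P[:,2]<.027)&(abs(s[:,0])<.056)&(s[:,1]<-.125)&(s[:,1]>-.19);q=s[k]
    print(" rim y min",q[:,1].min().round(4) if len(q) else"")
    for sg in(-1,1):
        w=q[(q[:,0]*sg>.04)&(q[:,1]>-.165)]
        if len(w)>5:print("  side",sg,len(w),w[:,0].mean().round(4),np.polyfit(w[:,1],w[:,0],1).round(3))
    k=(P[:,2]>.06)&(P[:,2]<.19)&(np.hypot(*s.T)<.075);print("  pot zmax",P[k,2].max() if k.any() else "", s[k&(P[:,2]>.16)].mean(0) if (k&(P[:,2]>.16)).any() else"")
E
```

```text
[0.6462 0.0484 0.1499] 0.0653 0.0 [ 0.   0.1 -0.3] toolx yaw 0.16926315197783715
w6 handle 851 [ 0.0005 -0.1616] [[-0.0156, -0.1679], [0.0162, -0.1545]]
 rim y min -0.1682
  side -1 267 -0.0472 [-0.016 -0.05 ]
  side 1 269 0.048 [0.019 0.051]
  pot zmax  
s6 handle 56 [ 0.0027 -0.1629] [[-0.0147, -0.1696], [0.0179, -0.1535]]
 rim y min -0.1713
  side -1 21 -0.0464 [ 0.011 -0.045]
  side 1 22 0.0491 [0.079 0.061]
  pot zmax 0.17005710329642054 [-3.14332567e-03 -1.21951865e-05]
```

View pics/w6.png

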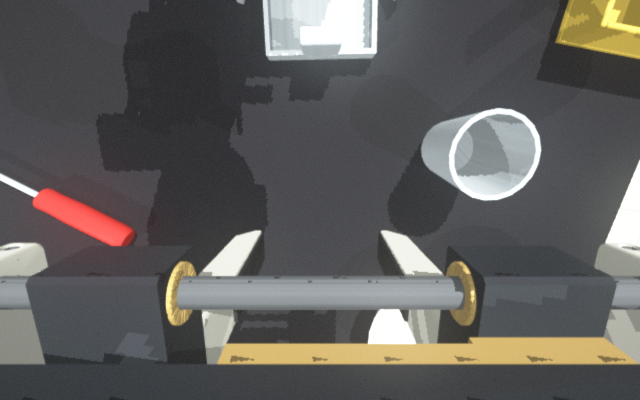

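The picture shows the handle end outside the stand at (320, 55), straight, with the beaker upright at (480, 150). The measured nose is at about 70 mm (stop at 70), within 2 mm of the middle line, and the pot is in place. Handing in.

```bash
python3 -c "
from workcell import r
print(r.finish_job())"
```

```text
the job is handed in; nothing more can be done
None
```

The tray is in the stand's runners, pushed nose first against the stop; I handed the job in at about 18 s of the 69 s allowed, and no verdict came back. By camera the nose is within about 3 mm of the stop and 3 mm of the middle line; the pot stayed in place, and I saw nothing knocked over.

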